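# Bring the rice bowl round on the carousel

### The job

Turn the wooden carousel by one click, whichever way is right, so that the small white rice bowl standing on it comes round to the front, opposite the steel pointer, and the carousel rests in its click-stop there. Turn it by the handle on its axis; the bowl must stay standing upright and must not be touched.

Things in the scene. Friction and masses are not known exactly. Their poses are not given: they have to be found in the camera images.
- carousel (a joint): Angle of the carousel, rad, growing anticlockwise from above. Wooden disc 310 mm across, top 31 mm above the ledge, with six shallow rimmed places 105 mm from the axis. Sprung click-stops at -1.047, 0, +1.047, hard stops at -1.2 and 1.2; starts near 0. Turning takes under 0.5 N m; let go beyond about 0.55 either way it draws itself into the outer click-stop, else back to 0. 
- carousel_grip (a point): Centre of the carousel's handle: an upright wooden bar on a thin steel post on the vertical axis, 64 mm long (its own x axis), 16 mm thick (y) and 40 mm high (z up). The point lies 145 mm above the ledge, the bar reaches 20 mm above and below it and turns with the carousel. Everything standing on the carousel stays below the bar.
- front (a point): The front place: a fixed point at the height of the disc's top, 105 mm from the axis, in line with the steel pointer, an upright tongue 18 mm wide and 42 mm high standing just outside the disc's edge, on the side towards the robot (give or take 25 degrees). At the start a glass cup stands here.
- bowl: White ceramic rice bowl, 94 mm across the rim, 48 mm high, 0.1 to 0.25 kg, the only bowl on the carousel (a larger soup bowl stands on the ledge). Origin: centre of its underside, z up. It stands loose in a shallow place (rim 7 mm high, 76 mm across inside) next to the front one: 60 degrees clockwise or anticlockwise of the front place.
Not all that is in view belongs to the job. What is shaped like the bowl but orange or red is not meant.

How it is judged:
By the outcome, as a careful person would: the job done as asked, in the order asked, and still so for the second after the job is handed in, with the robot touching nothing.
It also fails if it takes over 32 s, if anything falls off the work surface, if the arm or the gripper's body presses on something with over 40 N, if the wrist force passes 120 N, or if a joint passes its speed limit or range.

### The arm

A 7-joint arm with a two-finger parallel gripper is mounted at the origin on the work surface. World frame = base frame: x ahead of the robot, y to its left, z up, the work surface at z = 0. Lengths are in m, angles in rad, forces in N, time in s.
With the tool pointing down it reaches from about 0.4 to 0.9 m from the base axis. Payload 5.5 kg.
Tool frame: the origin (TCP) lies between the finger pads; the fingertips stand 25 mm ahead of it and the grasp point (between the pads) lies 6 mm ahead of it; z points along the fingers, y is the line along which they close (so a half turn about z gives the same grasp; the last joint's range is limited). The gripper opens to 92 mm and grips with 3 to 60 N. Pads are 19 mm wide; open, the fingers measure 130 mm over their backs; the gripper's body (75 mm by 190 mm) begins 47 mm behind the grasp point.
Start: joints at [-1.077, 0.501, -0.427, 1.55, 0.221, 1.138, -0.21], TCP at [0.149, 0.633, 0.252] pointing down, gripper open.
Joint ranges: [-2.88, 2.88], [-0.31, 2.03], [-1.54, 1.56], [0.2, 2.42], [-1.41, 4.55], [0.19, 2.02], [-2.57, 2.57]. Speed limits (rad/s): [2.57, 2.57, 3.14, 3.14, 3.14, 3.14, 3.14].

### API

Orientations are given as a rotation vector (axis times angle).
In Python, from bench import observe, read_camera, job_done gives the robot as it stands.
- The arm moves only by the tool arm_command, never from a script. Its argument "series" is a list of rows, each an object with "dp": the shift along the world's x, y, z in mm, a list of three; "roll": the turn about the world's z in degrees. A call has 1 to 8 rows; each row is the pose to reach, as a shift and turn from the pose commanded when the call began; what a row does not reach only later rows make up. A row lasts 1/12 s, in which the tool goes at most 41.7 mm and 7.16 degrees, less where a joint would pass 70% of its speed; a pose out of reach is approached as far as the arm can. A call with a gripper value outside its range is refused whole. "jaw" is the gripper command: -1 is fully open, 1 is shut, values between are in proportion, set as the call begins (left out, the last holds). The fingers move at their own pace and stop on an object; "newtons" is the grip in N (left out, the last holds). Time passes only in rows, so rows that repeat a pose let the fingers close. It gives the time, the measured TCP pose, the force, the opening and the grip force at its end, in the units of the state.
- observe(): the state, without advancing time (a new reading comes with each control period).
- read_camera(name): name is "scene" or "top" or "wrist"; returns a dict with "frame" (480x640x3 uint8, red, green, blue), "range_z" (480x640 float32, m along the optical axis (not along the pixel's ray), 0 where there is no reading), "fx", "fy", "cx", "cy" (pixels), "k1" (the pictures are not rectified: a ray, as slopes to the right and down, at radius r is drawn at 1 + k1 r^2 times it, then the intrinsics apply), "R" (3x3) and "t" (3): a world point X has camera coordinates R X + t. Camera axes: x right, y down, z forward; pixel columns grow to the right and rows downward; lengths in m; the calibration is good to about 2 mm. A picture is of the moment at which its call begins.
- job_done(): hands the job in; it is judged then, once.
The state is a dict: "time_s": time; "joint_pos": joint angles; "qvel": joint speeds; "joint_torque": joint torques, N m; "position": TCP position; "ee_rot": TCP orientation; "force": force on the tool from outside, world axes, zero at the start; "torque": the same for the moment, N m; "opening": finger opening in m; "finger_force": force on a finger pad.
Only numpy, scipy, OpenCV 4.12 (cv2) and the standard library are available. Lean on these libraries where they do the work, as an engineer would, in place of code of your own. Each camera call takes 0.05 s, during which the arm holds its last target. There are 200 camera calls.

## Working session

There is one attempt and no reset: what is moved stays moved. The work goes in short steps, Python scripts to look and compute and a tool call to move; the robot and the scene stay as the last step left them, time stands still between calls to the robot, and variables do not carry over. Pictures are saved under pics/ and viewed, at most 10 in all, crops included, and the job is handed in when it is done.

Besides the shell and the picture viewer there is one more tool, called as name(argument=value, ...) on one line, values as JSON. arm_command: Moves the arm, as the interface text tells. Its arguments: {"type":"object","properties":{"series":{"type":"array"},"jaw":{"type":"number"},"newtons":{"type":"number"}},"required":["series"]}

```bash
mkdir -p pics
cat > h.py <<'E'
import numpy as np, cv2
from bench import observe, read_camera, job_done
def cloud(c):
    v,u=np.mgrid[0:480,0:640]
    K=np.array([[c['fx'],0,c['cx']],[0,c['fy'],c['cy']],[0,0,1.]])
    p=np.stack([u,v],-1).reshape(-1,1,2).astype(np.float64)
    s=cv2.undistortPoints(p,K,np.array([c['k1'],0,0,0.])).reshape(480,640,2)
    z=c['range_z'][...,None]
    P=np.concatenate([s*z,z],-1)
    R=np.array(c['R']);t=np.array(c['t'])
    X=(P-t)@R
    X[c['range_z']<=0]=np.nan
    return X
def save(c,n): cv2.imwrite(f'pics/{n}.png',c['frame'][...,::-1])
E
python3 - <<'E'
from h import *
for n in ['top','scene']:
    c=read_camera(n); save(c,n+'0'); np.save(n+'0.npy',cloud(c))
s=observe(); print({k:np.round(s[k],3) for k in ('time_s','position','ee_rot','opening','force')})
E
```

```text
{'time_s': np.float64(0.1), 'position': array([0.149, 0.632, 0.251]), 'ee_rot': array([-3.62e-01, -3.12e+00,  3.00e-03]), 'opening': np.float64(0.092), 'force': array([0.058, 0.078, 0.288])}
```

View pics/top0.png

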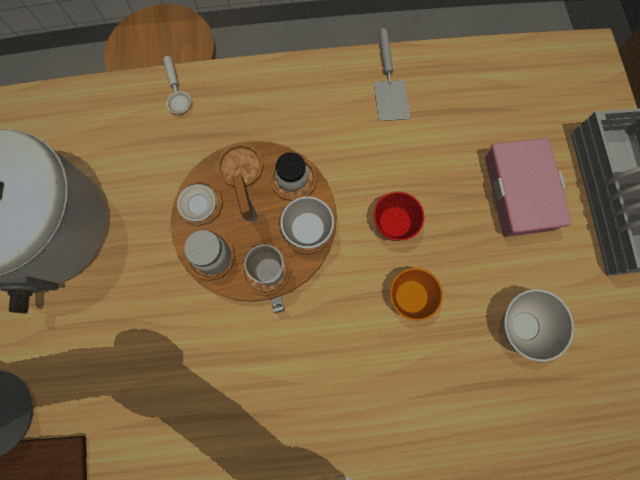

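View pics/scene0.png

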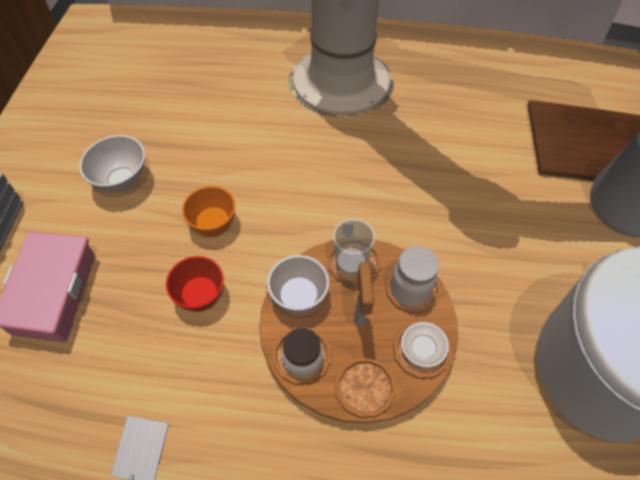

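The top view shows the carousel with its handle bar at about (243,197), the pointer at (278,305), the glass cup at (265,268) and the white bowl at (307,224). The scene view agrees: bowl at (298,287), glass at (354,250), handle at (366,287).

Run:
```python
from h import *
for n,(u0,u1,v0,v1) in {'top':(170,340,140,310),'scene':(255,460,200,420)}.items():
    X=np.load(n+'0.npy'); 
    Y=X[v0:v1,u0:u1].reshape(-1,3)
    tab=X[330:350,400:440] if n=='top' else X[200:230,100:160]
    print(n,'table z',np.nanmedian(tab[...,2]))
    z0=0
    b=Y[(Y[:,2]>.15)&(Y[:,2]<.18)]
    print('bar n',len(b),b.mean(0),np.percentile(b,[2,98],axis=0))
    r=cv2.minAreaRect((b[:,:2]*1000).astype(np.float32)); print(r)
    C=np.cov((b[:,:2]).T); w,V=np.linalg.eigh(C); print('bar dir deg',np.degrees(np.arctan2(V[1,1],V[0,1])),np.sqrt(w)*1e3)
    d=Y[(Y[:,2]>.026)&(Y[:,2]<.034)]
    print('disc',cv2.minEnclosingCircle((d[:,:2]*1000).astype(np.float32)),np.median(d[:,2]))
    t=Y[(Y[:,2]>.07)]
    print('zmax of others', np.percentile(Y[(Y[:,2]<.12),2],99.9))
X=np.load('top0.npy')
def m(a,k=3):
    u,v=a; return np.nanmedian(X[v-k:v+k+1,u-k:u+k+1].reshape(-1,3),axis=0).round(3)
for k,p in dict(bowl=(307,226),pointer=(277,303),glass=(266,270)).items(): print(k,m(p,2))
```

```text
top table z 0.0008066363934287063
bar n 425 [0.57638092 0.07659173 0.1639274 ] [[0.54757352 0.06645641 0.15301943]
 [0.60764702 0.0870728  0.1671906 ]]
((578.2938842773438, 77.48117065429688), (63.79164123535156, 16.278541564941406), 9.057918548583984)
bar dir deg -171.1508958408546 [ 4.72112528 18.85711338]
disc ((579.2513427734375, 77.5202407836914), 155.43826293945312) 0.031450279740153554
zmax of others 0.11550221134090227
scene table z 0.00019522437497810946
bar n 582 [0.58356356 0.07870649 0.16326763] [[0.55121599 0.06826736 0.15122167]
 [0.61092942 0.08909505 0.16702584]]
((579.7039794921875, 79.06211853027344), (64.45796203613281, 16.637292861938477), 9.006871223449707)
bar dir deg -170.59049864755875 [ 4.79428065 18.96826249]
disc ((579.1840209960938, 78.58108520507812), 155.484130859375) 0.03127873330064494
zmax of others 0.11513980762550952
bowl [ 0.548 -0.021  0.037]
pointer [0.418 0.048 0.013]
glass [0.476 0.06  0.036]
```

Run:
```python
from h import *
X=np.concatenate([np.load('top0.npy').reshape(-1,3),np.load('scene0.npy').reshape(-1,3)])
X=X[np.isfinite(X).all(1)]
print('rows x 0..0.85, cols y -0.1..0.8; max z cm')
for x in np.arange(0,.85,.05):
    r=[]
    for y in np.arange(-.1,.8,.05):
        m=X[(X[:,0]>=x)&(X[:,0]<x+.05)&(X[:,1]>=y)&(X[:,1]<y+.05),2]
        r.append('%3d'%(100*m.max()) if len(m) else ' --')
    print('%.2f'%x,*r)
```

```text
rows x 0..0.85, cols y -0.1..0.8; max z cm
0.00  22  23  23  22   1   0   0   0   0   0   2   2   2   2   2   2  --  --
0.05   2  24  24   2   0   0   0   0   0   0   2   2   2   2   2   2  --  --
0.10   0   1   1   0   0   0   0   0   0   0   2   2   2   2   2  --  --  --
0.15   0   0   0   0   0   0   0   0   0   0   2   2   2   2  --  --  --  --
0.20   0   0   0   0   0   0   0   0   0   0   2   2  16   3  --  --  --  --
0.25   0   0   0   0   0   0   0   0   0   0   0   0  17  --  --  --  --  --
0.30   0   0   0   0   0   0   0   0   0   0   0   0  14   9  --  --  --  --
0.35   0   0   0   0   0   0   0   0   0   0   0   0   0   2  --  --  --  --
0.40   0   3  11  11   3   3   0   0   0   0   0   9   0   0  --  --  --  --
0.45   3   8  11  11  11  11   3   0   0   0  19  19  10   0  --  --  --  --
0.50   8   8  11  16  11  11   4   0   0  19  20  19  --  --  --  --  --  --
0.55   8   8   8  16   5   5   5   0   0  20  21  --  --  --  --  --  --  --
0.60   3   9   9  16   5   5   5   0   0  20  21  --  --  --  --  --  --  --
0.65   3   9   9   4   4   4   3   0   0  20  21  20  --  --  --  --  --  --
0.70   0   3   3   4   4   3   0   0   0  18  19  19   4  --  --  --  --  --
0.75   0   0   0   0   0   0   0   0   0   0   0   0   0  --  --  --  --  --
0.80   0   0   0   0   0   1   1   0   0   0   0   0   0   0   0  --  --  --
```

arm_command(series=[{"dp":[0,0,25],"roll":0},{"dp":[0,0,50],"roll":0},{"dp":[3,-4,75],"roll":1},{"dp":[15,-19,90],"roll":3},{"dp":[33,-43,90],"roll":5},{"dp":[53,-68,90],"roll":7},{"dp":[73,-94,90],"roll":8},{"dp":[93,-120,90],"roll":10}], jaw=-1, newtons=25)

```text
time_s: 0.77
position: [0.2422, 0.5113, 0.3413]
ee_rot: [-0.086, -3.14, 0.001]
force: [0.9, -0.3, 0.1]
opening: 0.0915
finger_force: 0.0
```

arm_command(series=[{"dp":[20,-26,0],"roll":2},{"dp":[40,-52,0],"roll":3},{"dp":[60,-78,0],"roll":4},{"dp":[80,-104,0],"roll":6},{"dp":[100,-130,0],"roll":7},{"dp":[120,-156,0],"roll":9},{"dp":[140,-182,0],"roll":10},{"dp":[160,-208,0],"roll":12}])

```text
time_s: 1.43
position: [0.4022, 0.3031, 0.3415]
ee_rot: [0.242, -3.132, 0.0]
force: [0.3, 0.3, -0.1]
opening: 0.092
finger_force: 0.0
```

arm_command(series=[{"dp":[22,-28,0],"roll":0},{"dp":[44,-56,0],"roll":0},{"dp":[66,-84,0],"roll":0},{"dp":[88,-112,0],"roll":0},{"dp":[110,-140,0],"roll":0},{"dp":[130,-168,0],"roll":0},{"dp":[148,-190,0],"roll":0},{"dp":[160,-204,0],"roll":0}])

```text
time_s: 2.1
position: [0.563, 0.0968, 0.3412]
ee_rot: [0.234, -3.132, 0.003]
force: [0.4, 0.1, 0.1]
opening: 0.092
finger_force: 0.0
```

arm_command(series=[{"dp":[8,-10,0],"roll":0},{"dp":[16,-19,-10],"roll":0},{"dp":[16,-19,-30],"roll":0},{"dp":[16,-19,-55],"roll":0},{"dp":[16,-19,-80],"roll":0},{"dp":[16,-19,-100],"roll":0},{"dp":[16,-19,-110],"roll":0},{"dp":[16,-19,-110],"roll":0}])

```text
time_s: 2.77
position: [0.5753, 0.0824, 0.2284]
ee_rot: [0.242, -3.126, -0.0]
force: [-0.8, -0.4, -0.1]
opening: 0.092
finger_force: 0.0
```

Run:
```python
from h import *
c=read_camera('wrist'); save(c,'w1'); X=cloud(c).reshape(-1,3)
s=observe(); print(s['position'],s['ee_rot'])
b=X[(X[:,2]>.155)&(X[:,2]<.175)&(abs(X[:,0]-.579)<.06)&(abs(X[:,1]-.078)<.05)]
print(len(b),cv2.minAreaRect((b[:,:2]*1000).astype(np.float32)),np.median(b[:,2]))
```

```text
[0.57659712 0.08239221 0.23045312] [ 2.42020445e-01 -3.12926948e+00 -2.97634920e-04]
2372 ((577.5676879882812, 78.03644561767578), (63.5784797668457, 15.798468589782715), 9.151930809020996) 0.16402707113515236
```

View pics/w1.png

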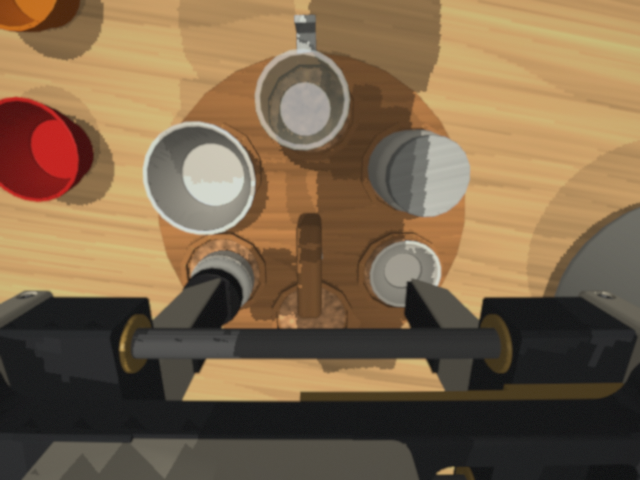

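The wrist view shows the bar centred near (310,265) between the fingers, the bowl at (200,178) and the pointer at (305,30). The TCP sits about 4 mm to +y of the bar, so I'll correct that while descending.

arm_command(series=[{"dp":[2,-4,-10],"roll":0},{"dp":[2,-4,-25],"roll":0},{"dp":[2,-4,-40],"roll":0},{"dp":[2,-4,-55],"roll":0},{"dp":[2,-4,-67],"roll":0},{"dp":[2,-4,-74],"roll":0},{"dp":[2,-4,-74],"roll":0},{"dp":[2,-4,-74],"roll":0}])

```text
time_s: 3.48
position: [0.5799, 0.0778, 0.158]
ee_rot: [-0.24, 3.132, 0.0]
force: [0.2, 0.6, 0.4]
opening: 0.0918
finger_force: 0.0
```

arm_command(series=[{"dp":[0,0,0],"roll":0},{"dp":[0,0,0],"roll":0},{"dp":[0,0,0],"roll":0},{"dp":[0,0,0],"roll":0},{"dp":[0,0,0],"roll":0},{"dp":[0,0,0],"roll":0},{"dp":[0,0,0],"roll":0},{"dp":[0,0,0],"roll":0}], jaw=0.6, newtons=25)

```text
time_s: 4.15
position: [0.5796, 0.0777, 0.1577]
ee_rot: [0.24, -3.132, 0.0]
force: [0.1, 0.6, -0.0]
opening: 0.0433
finger_force: 0.0
```

arm_command(series=[{"dp":[0,0,0],"roll":0},{"dp":[0,0,0],"roll":0},{"dp":[0,0,0],"roll":0},{"dp":[0,0,0],"roll":0},{"dp":[0,0,0],"roll":0},{"dp":[0,0,0],"roll":0},{"dp":[0,0,0],"roll":0},{"dp":[0,0,0],"roll":0}], jaw=1, newtons=25)

```text
time_s: 4.82
position: [0.5795, 0.0788, 0.1577]
ee_rot: [0.242, -3.132, -0.002]
force: [-0.3, 4.6, -1.0]
opening: 0.0156
finger_force: 25.0
```

arm_command(series=[{"dp":[0,0,0],"roll":0},{"dp":[0,1,0],"roll":0},{"dp":[0,1,0],"roll":-0.5},{"dp":[0,1,0],"roll":-1.5},{"dp":[0,1,0],"roll":-3},{"dp":[0,1,0],"roll":-5},{"dp":[0,1,0],"roll":-7.5},{"dp":[0,1,0],"roll":-10}], newtons=50)

```text
time_s: 5.48
position: [0.5795, 0.0788, 0.1577]
ee_rot: [-0.038, -3.141, 0.0]
force: [-0.9, 2.9, -0.7]
opening: 0.016
finger_force: 50.0
```

arm_command(series=[{"dp":[0,0,0],"roll":-2.5},{"dp":[0,0,0],"roll":-5},{"dp":[0,0,0],"roll":-7.5},{"dp":[0,0,0],"roll":-10},{"dp":[0,0,0],"roll":-12.5},{"dp":[0,0,0],"roll":-15},{"dp":[0,0,0],"roll":-17.5},{"dp":[0,0,0],"roll":-20}])

```text
time_s: 6.15
position: [0.5795, 0.0787, 0.1577]
ee_rot: [-0.584, -3.087, 0.0]
force: [-1.2, 2.5, -0.3]
opening: 0.0159
finger_force: 50.0
```

arm_command(series=[{"dp":[0,0,0],"roll":-2.5},{"dp":[0,0,0],"roll":-5},{"dp":[0,0,0],"roll":-7.5},{"dp":[0,0,0],"roll":-10},{"dp":[0,0,0],"roll":-12.5},{"dp":[0,0,0],"roll":-15},{"dp":[0,0,0],"roll":-17.5},{"dp":[0,0,0],"roll":-20}])

```text
time_s: 6.82
position: [0.5795, 0.0786, 0.1577]
ee_rot: [-1.112, -2.938, 0.0]
force: [-1.2, 3.5, -0.7]
opening: 0.0158
finger_force: 50.0
```

arm_command(series=[{"dp":[0,0,0],"roll":-2.5},{"dp":[0,0,0],"roll":-5},{"dp":[0,0,0],"roll":-7},{"dp":[0,0,0],"roll":-8.5},{"dp":[0,0,0],"roll":-9.5},{"dp":[0,0,0],"roll":-10},{"dp":[0,0,0],"roll":-10},{"dp":[0,0,0],"roll":-10}])

```text
time_s: 7.48
position: [0.5795, 0.0786, 0.1577]
ee_rot: [-1.358, -2.833, 0.0]
force: [-3.0, 2.9, -0.0]
opening: 0.016
finger_force: 50.0
```

Run:
```python
from h import *
c=read_camera('top'); save(c,'top1'); np.save('top1.npy',cloud(c))
s=observe(); print(s['time_s'],s['position'],s['ee_rot'],s['force'],s['torque'],s['opening'])
c=read_camera('scene'); save(c,'scene1')
```

```text
7.5333 [0.57946712 0.0786322  0.15769038] [-1.35778617e+00 -2.83262142e+00  3.78393259e-04] [-2.42296936  2.34104901 -0.20685289] [ 0.47258266  0.31696085 -0.00775957] 0.015791685910097365
```

View pics/scene1.png

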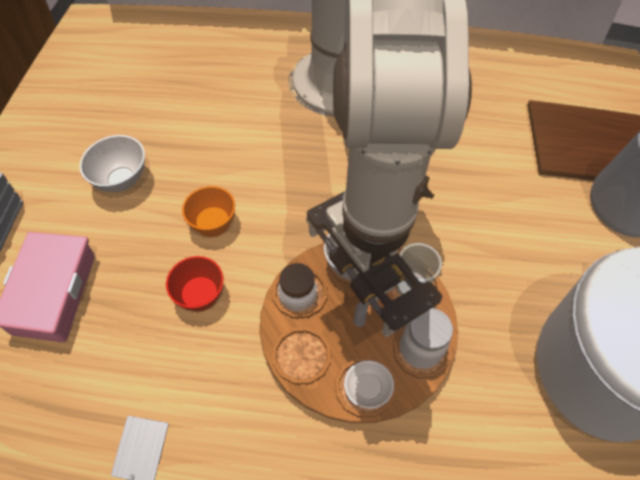

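The scene view shows the carousel one click clockwise: the black-lidded jar is now at (298,287), where the bowl was, and the bowl is at the front, partly hidden by the gripper. Torque about z is close to zero, so I'll release.

arm_command(series=[{"dp":[0,0,0],"roll":0},{"dp":[0,0,0],"roll":0},{"dp":[0,0,0],"roll":0},{"dp":[0,0,0],"roll":0},{"dp":[0,0,0],"roll":0},{"dp":[0,0,0],"roll":0},{"dp":[0,0,0],"roll":0},{"dp":[0,0,0],"roll":0}], jaw=-0.1)

```text
time_s: 8.25
position: [0.5797, 0.0787, 0.1578]
ee_rot: [1.358, 2.833, 0.0]
force: [0.6, 0.6, 1.3]
opening: 0.0504
finger_force: 0.0
```

arm_command(series=[{"dp":[0,0,5],"roll":0},{"dp":[0,0,15],"roll":0},{"dp":[0,0,30],"roll":0},{"dp":[0,0,50],"roll":0},{"dp":[0,0,75],"roll":0},{"dp":[0,0,100],"roll":0},{"dp":[0,0,120],"roll":0},{"dp":[0,0,130],"roll":0}])

```text
time_s: 8.92
position: [0.5812, 0.0789, 0.292]
ee_rot: [1.356, 2.829, 0.005]
force: [0.5, -0.6, 0.2]
opening: 0.0508
finger_force: 0.0
```

arm_command(series=[{"dp":[0,15,0],"roll":0},{"dp":[-5,40,0],"roll":0},{"dp":[-15,65,10],"roll":0},{"dp":[-30,90,20],"roll":0},{"dp":[-45,115,30],"roll":0},{"dp":[-60,140,35],"roll":0},{"dp":[-70,155,35],"roll":0},{"dp":[-75,160,35],"roll":0}])

```text
time_s: 9.58
position: [0.5026, 0.2426, 0.3232]
ee_rot: [-1.35, -2.836, -0.003]
force: [-1.1, 0.4, -0.6]
opening: 0.0507
finger_force: 0.0
```

Run:
```python
from h import *
c=read_camera('top'); save(c,'top2'); X=cloud(c); np.save('top2.npy',X)
s=observe(); print(s['time_s'],s['position'],s['force'],s['opening'])
Y=X.reshape(-1,3)
b=Y[(Y[:,2]>.15)&(Y[:,2]<.18)&(np.hypot(Y[:,0]-.579,Y[:,1]-.078)<.05)]
if len(b): print(len(b),cv2.minAreaRect((b[:,:2]*1000).astype(np.float32)))
```

```text
9.6333 [0.50238401 0.24179229 0.32285999] [-2.02334573  1.30672537 -0.56024427] 0.050367214897419944
491 ((578.3739013671875, 77.44180297851562), (16.543041229248047, 63.41587448120117), 37.815399169921875)
```

View pics/top2.png

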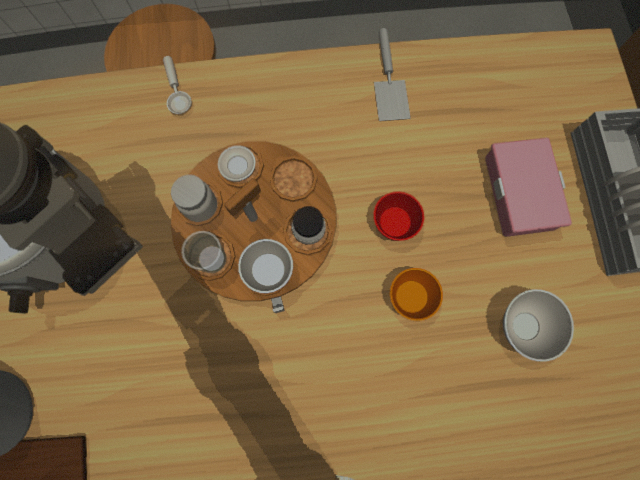

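The top view shows the bowl at the front (266,266), upright in its place opposite the pointer (278,305). The gripper is clear of everything. I'll let it settle, then hand in.

arm_command(series=[{"dp":[0,0,0],"roll":0},{"dp":[0,0,0],"roll":0},{"dp":[0,0,0],"roll":0},{"dp":[0,0,0],"roll":0}])

```text
time_s: 9.97
position: [0.5055, 0.237, 0.3225]
ee_rot: [1.362, 2.831, -0.001]
force: [-0.2, -0.2, 0.3]
opening: 0.0508
finger_force: 0.0
```

```bash
python3 -c "
from h import *
Y=cloud(read_camera('top')).reshape(-1,3)
b=Y[(Y[:,2]>.15)&(Y[:,2]<.18)&(np.hypot(Y[:,0]-.579,Y[:,1]-.078)<.05)]
print(cv2.minAreaRect((b[:,:2]*1000).astype(np.float32)))
print(job_done())"
```

```text
((578.34765625, 77.81074523925781), (17.352367401123047, 62.960205078125), 37.92161178588867)
the job is handed in; nothing more can be done
None
```

I turned the carousel one click clockwise by its handle; the white bowl now stands upright at the front opposite the pointer, the carousel rests at its click-stop (measured about 61°), the arm is clear, and the job was handed in at about 10 s.

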